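# Put the pattern weights back in their tray

## Task

The cutting is done: pick the four steel pattern weights (the ones with a handle or knob on top) off the cutting mat and put each one back upright and flat in the bin of its own size and shape in the plywood tray, lowering it in gently rather than dropping it. Leave the bare steel bench block and the round setting anvil, which look like weights but have no handle or knob, where they lie.

Things in the scene. Friction and masses are not known exactly. Their poses are not given: they have to be found in the camera images.
- weight_long_c (a point): Long pattern weight: steel bar 120 x 28 x 25 mm high, up to 0.89 kg, arched dark strap handle along its top: 12 mm wide, flat crown 40 mm long from 20.5 to 25.5 mm above this point, open beneath; pinch it across its width. x along the bar. Point: on its centre line, 25.5 mm above the underside, 0.5 mm over the bar's top face; z up. On a 3 mm mat, other pieces near: open fingers part way.
- weight_medium_c (a point): Medium pattern weight: steel bar 85 x 28 x 25 mm high, up to 0.65 kg, arched dark strap handle along its top: 12 mm wide, flat crown 32 mm long from 20.5 to 25.5 mm above this point, open beneath; pinch it across its width. x along the bar. Point: on its centre line, 25.5 mm above the underside, 0.5 mm over the bar's top face; z up. On a 3 mm mat, other pieces near: open fingers part way.
- weight_short_c (a point): Short pattern weight: steel bar 50 x 28 x 25 mm high, up to 0.39 kg, arched dark strap handle along its top: 12 mm wide, flat crown 16 mm long from 20.5 to 25.5 mm above this point, open beneath; pinch it across its width. x along the bar. Point: on its centre line, 25.5 mm above the underside, 0.5 mm over the bar's top face; z up. On a 3 mm mat, other pieces near: open fingers part way.
- weight_round_c (a point): Round pattern weight: steel disc 50 mm across, 25 mm high, up to 0.55 kg, dark turned knob on top: 22 mm across, from 13.5 to 25.5 mm above this point, on a 12 mm stem; pinch the knob. Point: on its centre line, 25.5 mm above the underside, 0.5 mm over the disc's top face; z up. On a 3 mm mat, other pieces near: open fingers part way.
- bench_block_c (a point): Bare bench block, a look-alike that stays: plain steel bar 85 x 28 x 25 mm high, the size of the medium weight but with no handle; loose on the mat. Point: its centre, 12.5 mm above its underside; x along its length.
- round_anvil_c (a point): Round setting anvil, a look-alike that stays: steel disc 50 mm across and 25 mm high, the size of the round weight but with no knob and with five dark dished recesses in its top; loose on the mat. Point: its centre, 12.5 mm above its underside.
- bin_long_floor (a point): Long bin: open dark grey plastic bin, inside 136 x 44 mm, walls 2 mm thick, rim 19 mm above its inner floor. x along its length: the bar lies along x, either way round. Four bins stand side by side (64 mm pitch, any order) in one plywood tray 284 x 164 mm, rim 14 mm above the bins' floors; all fixed. Point: centre of the inner floor, 8 mm above the bench; z up.
- bin_medium_floor (a point): Medium bin: open dark grey plastic bin, inside 101 x 44 mm, walls 2 mm thick, rim 19 mm above its inner floor. x along its length: the bar lies along x, either way round. Four bins stand side by side (64 mm pitch, any order) in one plywood tray 284 x 164 mm, rim 14 mm above the bins' floors; all fixed. Point: centre of the inner floor, 8 mm above the bench; z up.
- bin_short_floor (a point): Short bin: open dark grey plastic bin, inside 66 x 44 mm, walls 2 mm thick, rim 19 mm above its inner floor. x along its length: the bar lies along x, either way round. Four bins stand side by side (64 mm pitch, any order) in one plywood tray 284 x 164 mm, rim 14 mm above the bins' floors; all fixed. Point: centre of the inner floor, 8 mm above the bench; z up.
- bin_round_floor (a point): Round bin: open dark grey plastic bin, inside 67 across mm, walls 2 mm thick, rim 19 mm above its inner floor. It is round, for the round weight. Four bins stand side by side (64 mm pitch, any order) in one plywood tray 284 x 164 mm, rim 14 mm above the bins' floors; all fixed. Point: centre of the inner floor, 8 mm above the bench; z up.
Things that resemble listed ones, but are neither listed nor needed, are in the scene too. What is shaped like the part that bears weight_medium_c but turquoise is not meant. Leave any red look-alike of the part that bears weight_long_c alone.

How it is judged:
By the outcome, as a careful person would: the job done as asked, in the order asked, and still so for the second after the job is handed in, with the robot touching nothing.
It also fails if it takes over 99 s, if anything falls off the work surface, if the arm or the gripper's body presses on something with over 40 N, if the wrist force passes 120 N, or if a joint passes its speed limit or range.

## Robot

A 6-joint arm with a two-finger parallel gripper is mounted at the origin on the work surface. World frame = base frame: x ahead of the robot, y to its left, z up, the work surface at z = 0. Lengths are in m, angles in rad, forces in N, time in s.
With the tool pointing down it reaches from about 0.375 to 0.9 m from the base axis. Payload 3.1 kg.
Tool frame: the origin (TCP) lies on the front face of the gripper's body, between the roots of the fingers; the fingertips stand 73 mm ahead of it and the grasp point (between the pads) lies 54 mm ahead of it (manip.tips_ahead is the distance from the TCP to the fingertips, in m); z points along the fingers, y is the line along which they close (so a half turn about z gives the same grasp; the last joint's range is limited). The gripper opens to 85 mm and grips with 20 to 120 N. Pads are 22 mm wide; open, the fingers measure 114 mm over their backs; the gripper's body (76 mm by 85 mm) begins 54 mm behind the grasp point. The pads swing forward as they close: fully open they stand 13 mm farther back than shut.
Start: joints at [-1.462, 0.527, 1.433, -0, 1.181, -0.178], TCP at [0.177, -0.599, 0.304] pointing down, gripper open.
Joint ranges: [-3.08, 3.08], [-0.75, 2.2], [0.22, 2.44], [-1.43, 4.57], [0, 2.65], [-2.85, 2.85]. Speed limits (rad/s): [2.79, 2.79, 3.14, 3.14, 3.14, 3.14].

## Interface

Orientations are given as a unit quaternion [x, y, z, w].
In Python, from station import sense, eyes, workorder, manip gives the robot as it stands.
- The arm moves only by the shell command python3 -m inch 'ROWS' [OPENING] [FORCE]. ROWS is JSON, a list of rows, each an object of numbers: "dx", "dy", "dz": the shift along the tool's x, y, z in cm; "wx", "wy", "wz": the turn, a rotation vector about the tool's x, y, z in degrees. In form: [{"dx": .., "dy": .., "dz": .., "wx": .., "wy": .., "wz": ..}, ...]. A call has 1 to 10 rows; each row shifts and turns the commanded pose from where the row before left it, along the tool's axes as they then stand; what a row does not reach is not made up. A row lasts 1/8 s, in which the tool goes at most 62.5 mm and 10.7 degrees, less where a joint would pass 70% of its speed; a pose out of reach is approached as far as the arm can. A call with a gripper value outside its range is refused whole. OPENING is the opening, from 0 (shut) to 1 (fully open), set as the call begins (- or left out, the last holds). The fingers move at their own pace and stop on an object; FORCE is the grip in N (left out, the last holds). Time passes only in rows, so rows that do not move let the fingers close. It gives the time, the measured TCP pose, the force, the opening and the grip force at its end, in the units of the state.
- sense(): the state, without advancing time (a new reading comes with each control period).
- eyes.snapshot(name): name is "side" or "top" or "wrist"; returns the picture (420x560x3 uint8, red, green, blue); there is no depth.
- eyes.camera_params(name): a dict with "fx", "fy", "cx", "cy" (pixels), "D" ([k1, k2, p1, p2, k3] as OpenCV has them; the pictures are not rectified), "rvec" (rotation vector, rad) and "tvec" (3), from world to camera coordinates, as OpenCV has them. Camera axes: x right, y down, z forward; pixel columns grow to the right and rows downward; lengths in m; the calibration is good to about 2 mm. A picture is of the moment at which its call begins: read the wrist's pose just before it. camera_params takes no time and is no camera call; for the wrist camera it gives the pose at the moment of the call.
- workorder.sign_off(): hands the job in; it is judged then, once.
The state is a dict: "t": time; "q": joint angles; "qd": joint speeds; "tau": joint torques, N m; "tcp_pos": TCP position; "tool_rot": TCP orientation; "force": force on the tool from outside, world axes, zero at the start; "ft_torque": the same for the moment, N m; "finger_gap": opening from 0.0 (shut) to 1.0 (fully open); "gripper_force": force on a finger pad.
Only numpy, scipy, OpenCV 4.12 (cv2) and the standard library are available. Lean on these libraries where they do the work, as an engineer would, in place of code of your own. Each camera call takes 0.05 s, during which the arm holds its last target. There are 200 camera calls.

## Working session

There is one attempt and no reset: what is moved stays moved. The work goes in short steps, Python scripts to look and compute and a shell command to move; the robot and the scene stay as the last step left them, time stands still between calls to the robot, and variables do not carry over. Pictures are saved under pics/ and viewed, at most 14 in all, crops included, and the job is handed in when it is done.

```bash
mkdir -p pics; ls; python3 - <<'E'
from station import sense, eyes, workorder, manip
import cv2,numpy as np
s=sense();print({k:np.round(v,3).tolist() for k,v in s.items()}, manip.tips_ahead)
for n in("top","side","wrist"):
    im=eyes.snapshot(n);p=eyes.camera_params(n);print(n,p)
    cv2.imwrite(f"pics/{n}0.png",im[:,:,::-1])
E
```

```text
pics
{'t': 0.0, 'q': [-1.463, 0.528, 1.434, 0.0, 1.181, -0.178], 'qd': [-0.002, 0.001, -0.001, 0.0, 0.0, -0.0], 'tau': [0.0, -44.236, -17.802, -0.0, 0.008, 0.0], 'tcp_pos': [0.177, -0.599, 0.303], 'tool_rot': [0.99, 0.143, 0.0, -0.001], 'force': [-0.765, 0.356, -0.706], 'ft_torque': [0.0, 0.025, 0.028], 'gripper_force': 0.0, 'finger_gap': 1.0} 0.0726
top {'fx': 523.5727686184277, 'fy': 523.5727686184277, 'cx': 280.1251763436407, 'cy': 205.9022420840414, 'D': array([-0.00762481,  0.        ,  0.        ,  0.        ,  0.        ]), 'rvec': array([ 2.14827285, -2.07822356,  0.20787285]), 'tvec': array([-0.01950113,  0.45738507,  1.16548778])}
side {'fx': 433.51847982621126, 'fy': 433.51847982621126, 'cx': 281.20278546040583, 'cy': 206.31682272475265, 'D': array([0.03147812, 0.        , 0.        , 0.        , 0.        ]), 'rvec': array([ 0.83609165, -2.56478904,  1.07596796]), 'tvec': array([0.35606435, 0.24059903, 0.75970013])}
wrist {'fx': 375.72662331304787, 'fy': 375.72662331304787, 'cx': 272.3117224088628, 'cy': 204.6039907832348, 'D': array([0.0170988, 0.       , 0.       , 0.       , 0.       ]), 'rvec': array([-2.29663443,  1.71384746,  0.28694836]), 'tvec': array([-0.623888  , -0.04299851,  0.38203058])}
```

```bash
python3 - <<'E'
import cv2
im=cv2.imread("pics/top0.png");cv2.imwrite("pics/top0b.png",cv2.resize(im,(800,600),interpolation=cv2.INTER_CUBIC))
E
```

```text
(no output)
```

View pics/top0b.png

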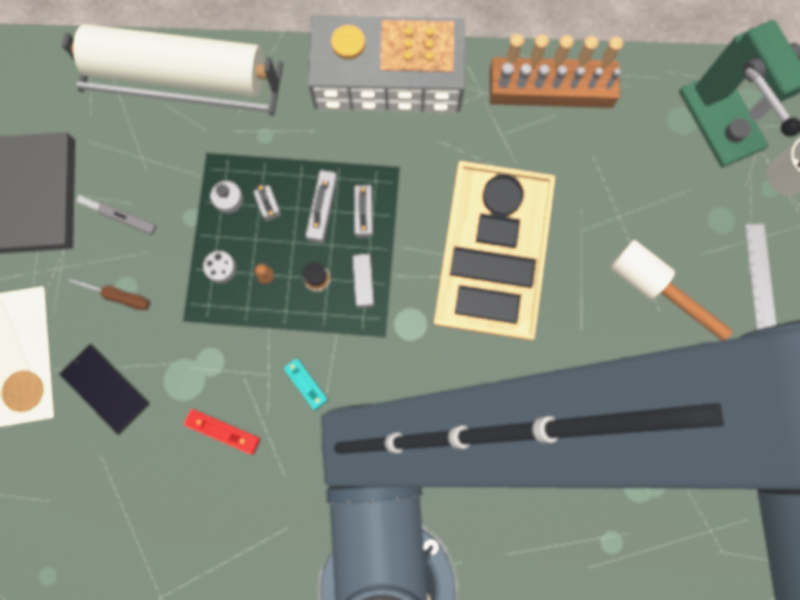

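View pics/side0.png

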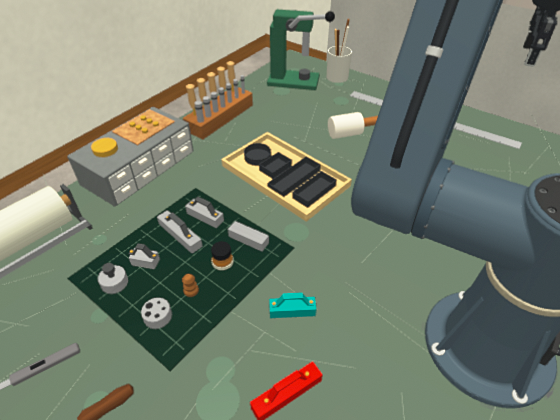

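The mat is at about (185–400, 155–335) in the 800-px top view. On it are the round weight (225,195), short (266,201), long (320,205) and medium (363,210). The bench block (363,280), the anvil (219,266) and two wooden items stay put. In the tray, top to bottom, the bins are round, short, long and medium. Next I'll enlarge this area to read the pixels.

```bash
python3 - <<'E'
import cv2
im=cv2.imread("pics/top0.png");
# crop u 125..395, v 100..245 ; x3 
c=cv2.resize(im[100:245,125:285],(800,725)[:2] if 0 else (640,580),interpolation=cv2.INTER_CUBIC);cv2.imwrite("pics/matc.png",c)
c=cv2.resize(im[105:245,295:395],(400,560),interpolation=cv2.INTER_CUBIC);cv2.imwrite("pics/trayc.png",c)
E
```

```text
(no output)
```

View pics/matc.png

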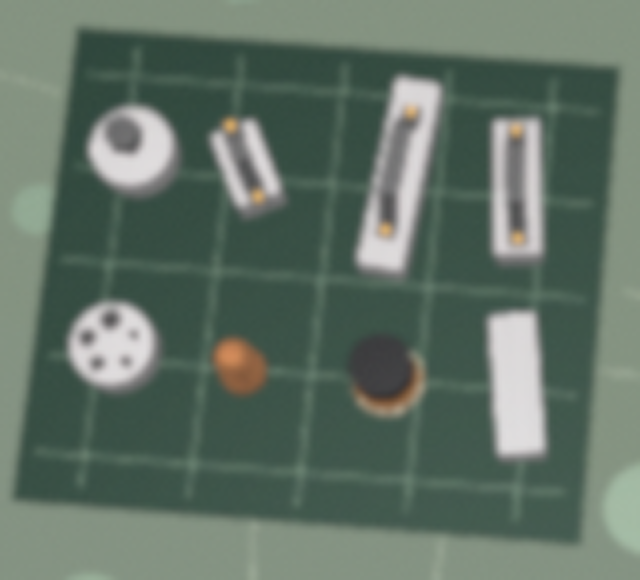

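View pics/trayc.png

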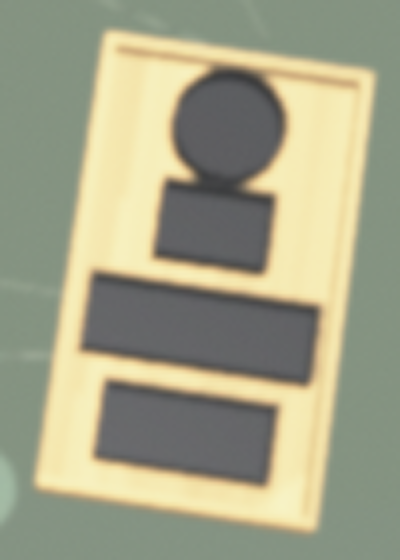

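Handled weights in the crop: round disc (131,148), short with brass ends (231,126)/(258,196), long corners (395,76)–(404,273), medium (491,118)–(542,257). Tray bins from top to bottom are round (229,127), short, long, medium. Now I'll convert these to world coordinates.

```bash
cat >h.py <<'E'
import numpy as np,cv2
from station import sense,eyes
from scipy.spatial.transform import Rotation as R
def w(p,uv,z):
    uv=np.array(uv,float).reshape(-1,1,2);K=np.array([[p['fx'],0,p['cx']],[0,p['fy'],p['cy']],[0,0,1]])
    n=cv2.undistortPoints(uv,K,p['D'])[:,0];M=cv2.Rodrigues(p['rvec'])[0];c=-M.T@p['tvec']
    d=np.c_[n,np.ones(len(n))]@M
    return (c+d*((z-c[2])/d[:,2])[:,None])[:,:2]
def rows(target,yaw):
    """tool-frame delta from now to target TCP with tool y axis... yaw = dir of tool y (closing) in world, deg, mod 180"""
    s=sense();r=R.from_quat(s['tool_rot']);d=r.inv().apply(np.array(target)-s['tcp_pos'])*100
    y=r.apply([0,1,0]);cur=np.degrees(np.arctan2(y[1],y[0]))
    dw=-((yaw-cur+90)%180-90)
    # full: tool down, roll
    yy=R.from_euler('z',cur-dw,degrees=True).apply([1,0,0]);z=np.array([0,0,-1.]);x=np.cross(yy,z)
    T=R.from_matrix(np.c_[x,yy,z]);rv=(r.inv()*T).as_rotvec(degrees=True)
    print('t',round(s['t'],2),'tcp',np.round(s['tcp_pos'],4),'yaw',round(cur,1),'delta cm',np.round(d,2),'rv',np.round(rv,1),'q6',s['q'][5].round(2),'f',np.round(s['force'],1),'gap',s['finger_gap'])
E
python3 - <<'E'
from h import *
p=eyes.camera_params('top')
M=lambda a:np.array(a)/4+[125,100]; T=lambda a:np.array(a)/4+[295,105]
def rect(n,c,z):
    q=w(p,c,z);e=[np.linalg.norm(q[i]-q[(i+1)%4]) for i in range(4)];ax=(q[2]+q[3]-q[0]-q[1])/2 if max(e)in(e[1],e[3]) else (q[1]+q[2]-q[0]-q[3])/2
    print(n,q.mean(0).round(4),'edges',np.round(e,3),'axis deg',np.degrees(np.arctan2(ax[1],ax[0])).round(1))
rect('long',M([[395,76],[441,82],[404,273],[357,266]]),.028)
rect('med',M([[491,118],[542,118],[542,257],[493,257]]),.028)
rect('short',M([[210,133],[256,118],[285,196],[238,210]]),.028)
print('shortbrass',w(p,M([[231,126],[258,196]]),.03)); print('round',w(p,M([[131,148]]),.028),w(p,M([[124,133]]),.054))
rect('blk',M([[487,312],[538,312],[546,455],[497,457]]),.028);print('anvil',w(p,M([[112,343]]),.028))
rect('bshort',T([[167,182],[273,195],[264,272],[154,257]]),.027)
rect('blong',T([[93,272],[320,305],[309,384],[82,350]]),.027)
rect('bmed',T([[106,381],[277,404],[267,485],[95,461]]),.027)
print('bround',w(p,T([[229,127]]),.027))
rect('tray',T([[104,32],[375,72],[316,530],[36,488]]),.022)
print(sense()['tool_rot'])
E
```

```text
long [0.6108 0.134 ] edges [0.028 0.122 0.028 0.121] axis deg 172.4
med [0.6045 0.0629] edges [0.031 0.087 0.029 0.087] axis deg -177.1
short [0.6136 0.2261] edges [0.029 0.053 0.029 0.052] axis deg -156.9
shortbrass [[0.63672471 0.23715061]
 [0.59317508 0.21782155]]
round [[0.62152602 0.2970111 ]] [[0.62194173 0.29519389]]
blk [0.4836 0.0576] edges [0.03  0.087 0.029 0.088] axis deg -174.0
anvil [[0.50023971 0.29855158]]
bshort [ 0.5752 -0.1644] edges [0.064 0.048 0.066 0.047] axis deg -95.8
blong [ 0.5127 -0.1567] edges [0.136 0.049 0.135 0.048] axis deg -96.8
bmed [ 0.4491 -0.1487] edges [0.101 0.049 0.101 0.048] axis deg -96.1
bround [[ 0.63785695 -0.17269001]]
tray [ 0.5462 -0.1615] edges [0.167 0.285 0.165 0.286] axis deg 172.8
[ 9.89736459e-01  1.42902068e-01  3.64052821e-05 -8.60204431e-04]
```

The sizes, spacing and heights agree with the specs. First I'll go above the short weight.

```bash
cat >>h.py <<'E'
    print('   delta in final frame',np.round(T.inv().apply(np.array(target)-s['tcp_pos'])*100,2))
E
python3 -c "
from h import *
rows([.614,.227,.2],-66.9)"
```

```text
t 0.15 tcp [ 0.1768 -0.599   0.3031] yaw -73.6 delta cm [ 65.3  -66.84  10.45] rv [-0.1 -0.  -6.7] q6 -0.18 f [-0.2  0.8 -0.8] gap 1.003190714478295
   delta in final frame [ 72.62 -58.83  10.31]
```

```bash
python3 -m inch '[{"dx":2,"dy":-2},{"dx":4.1,"dy":-4.2},{"dx":4.1,"dy":-4.2},{"dx":4.1,"dy":-4.2},{"dx":4.1,"dy":-4.2},{"dx":4.1,"dy":-4.2},{"dx":4.1,"dy":-4.2},{"dx":4.1,"dy":-4.2},{"dx":4.1,"dy":-4.2},{"dx":4.1,"dy":-4.2}]' 0.4
python3 -m inch '[{"dx":4.1,"dy":-4.2,"dz":1},{"dx":4.1,"dy":-4.2,"dz":2},{"dx":4.1,"dy":-4.2,"dz":2},{"dx":4.1,"dy":-4.2,"dz":2},{"dx":4.1,"dy":-4.2,"dz":2},{"dx":4.1,"dy":-4.2,"dz":1.4},{"dx":2,"dy":-2},{"wz":-6.7},{}]'
python3 -c "
from h import *
rows([.614,.227,.2],-66.9)
p=eyes.camera_params('wrist');im=eyes.snapshot('wrist');cv2.imwrite('pics/w1.png',im[:,:,::-1]);print(p)
K=np.array([[p['fx'],0,p['cx']],[0,p['fy'],p['cy']],[0,0,1]])
for P in ([.614,.227,.054],[.622,.296,.054],[.6108,.134,.054],[.6367,.2372,.030],[.5932,.2178,.03]): print(P,cv2.projectPoints(np.array([P]),p['rvec'],p['tvec'],K,p['D'])[0].ravel().round(1))
"
```

```text
t 0.15 tcp [ 0.1768 -0.599   0.3031] yaw -73.6 delta cm [ 65.3  -66.84  10.45] rv [-0.1 -0.  -6.7] q6 -0.18 f [-0.2  0.8 -0.8] gap 1.003190714478295
   delta in final frame [ 72.62 -58.83  10.31]
{'fx': 375.72662331304787, 'fy': 375.72662331304787, 'cx': 272.3117224088628, 'cy': 204.6039907832348, 'D': array([0.0170988, 0.       , 0.       , 0.       , 0.       ]), 'rvec': array([-2.29663443,  1.71384746,  0.28694836]), 'tvec': array([-0.623888  , -0.04299851,  0.38203058])}
[0.614, 0.227, 0.054] [-3938.7 -3859.4]
[0.622, 0.296, 0.054] [-5524.5 -5106. ]
[0.6108, 0.134, 0.054] [-2631.6 -2884.7]
[0.6367, 0.2372, 0.03] [-3182.6 -3273.7]
[0.5932, 0.2178, 0.03] [-2446.9 -2375.7]invalid input at $[0]: expected keys dx, dy, dz, wx, wy, wz
invalid input at $[0]: expected keys dx, dy, dz, wx, wy, wz
```

View pics/w1.png

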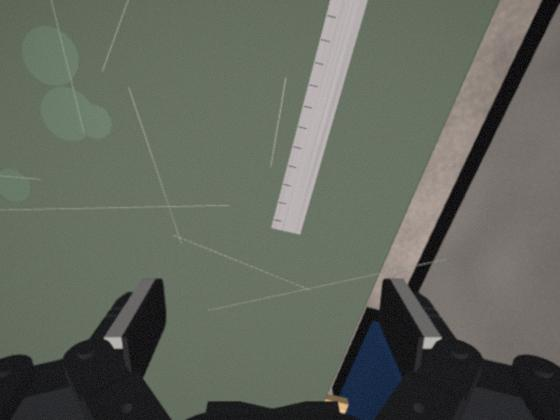

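The move was refused because every row needs all six keys. The picture therefore still shows the start place: the ruler at (300,120) and both fingers. I'll resend it with full rows.

```bash
python3 -m inch '[{"dx":2,"dy":-2,"dz":0,"wx":0,"wy":0,"wz":0},{"dx":4.1,"dy":-4.2,"dz":0,"wx":0,"wy":0,"wz":0},{"dx":4.1,"dy":-4.2,"dz":0,"wx":0,"wy":0,"wz":0},{"dx":4.1,"dy":-4.2,"dz":0,"wx":0,"wy":0,"wz":0},{"dx":4.1,"dy":-4.2,"dz":0,"wx":0,"wy":0,"wz":0},{"dx":4.1,"dy":-4.2,"dz":0,"wx":0,"wy":0,"wz":0},{"dx":4.1,"dy":-4.2,"dz":0,"wx":0,"wy":0,"wz":0},{"dx":4.1,"dy":-4.2,"dz":0,"wx":0,"wy":0,"wz":0},{"dx":4.1,"dy":-4.2,"dz":0,"wx":0,"wy":0,"wz":0},{"dx":4.1,"dy":-4.2,"dz":0,"wx":0,"wy":0,"wz":0}]' 0.4
python3 -m inch '[{"dx":4.1,"dy":-4.2,"dz":1,"wx":0,"wy":0,"wz":0},{"dx":4.1,"dy":-4.2,"dz":2,"wx":0,"wy":0,"wz":0},{"dx":4.1,"dy":-4.2,"dz":2,"wx":0,"wy":0,"wz":0},{"dx":4.1,"dy":-4.2,"dz":2,"wx":0,"wy":0,"wz":0},{"dx":4.1,"dy":-4.2,"dz":2,"wx":0,"wy":0,"wz":0},{"dx":4.1,"dy":-4.2,"dz":1.4,"wx":0,"wy":0,"wz":0},{"dx":2,"dy":-2,"dz":0,"wx":0,"wy":0,"wz":0},{"dx":0,"dy":0,"dz":0,"wx":0,"wy":0,"wz":-6.7},{"dx":0,"dy":0,"dz":0,"wx":0,"wy":0,"wz":0}]'
python3 -c "
from h import *
rows([.614,.227,.2],-66.9)
p=eyes.camera_params('wrist');im=eyes.snapshot('wrist');cv2.imwrite('pics/w1.png',im[:,:,::-1]);print(p)
K=np.array([[p['fx'],0,p['cx']],[0,p['fy'],p['cy']],[0,0,1]])
for P in ([.614,.227,.054],[.622,.296,.054],[.6108,.134,.054],[.6367,.2372,.030],[.5932,.2178,.03]): print(P,cv2.projectPoints(np.array([P]),p['rvec'],p['tvec'],K,p['D'])[0].ravel().round(1))
"
```

```text
t: 1.45
tcp_pos: [0.4381, -0.106, 0.3041]
tool_rot: [0.99, 0.143, 0.0, 0.0]
force: [0.1, -0.4, 0.3]
finger_gap: 0.399
gripper_force: 0.0
t: 2.58
tcp_pos: [0.6153, 0.2289, 0.1994]
tool_rot: [0.98, 0.2, -0.0, 0.0]
force: [0.1, -1.1, 0.2]
finger_gap: 0.396
gripper_force: 0.0
t 2.58 tcp [0.6153 0.2289 0.1994] yaw -66.9 delta cm [-0.2   0.13 -0.06] rv [-0.   0.1  0. ] q6 1.35 f [ 0.1 -1.1  0.2] gap 0.39625610830396857
   delta in final frame [-0.2   0.13 -0.06]
{'fx': 375.72662331304787, 'fy': 375.72662331304787, 'cx': 272.3117224088628, 'cy': 204.6039907832348, 'D': array([0.0170988, 0.       , 0.       , 0.       , 0.       ]), 'rvec': array([-2.38345796,  1.57166984,  0.26256549]), 'tvec': array([-0.03172965,  0.61189453,  0.49506446])}
[0.614, 0.227, 0.054] [274.5 222.2]
[0.622, 0.296, 0.054] [172.  167.5]
[0.6108, 0.134, 0.054] [403.9 278.9]
[0.6367, 0.2372, 0.03] [273.7 173.5]
[0.5932, 0.2178, 0.03] [274.7 239.9]
```

View pics/w1.png

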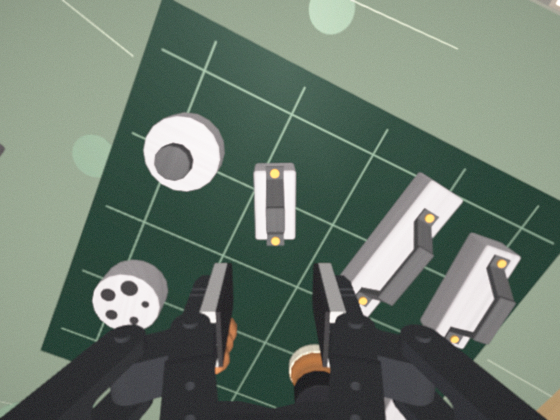

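The brass ends are at (275,173) and (275,240), within about 1 px of the prediction. The round knob is at (173,161), roughly 3 mm off, so I'll recompute it. Now I'll lower and grasp the short weight.

```bash
python3 -c "
from h import *
from station import manip
p=eyes.camera_params('wrist');print(manip.tips_ahead,w(p,[[173,161]],.054),w(p,[[184,150]],.028))"
python3 -m inch '[{"dx":-0.2,"dy":0.13,"dz":1,"wx":0,"wy":0,"wz":0},{"dx":0,"dy":0,"dz":3,"wx":0,"wy":0,"wz":0},{"dx":0,"dy":0,"dz":3,"wx":0,"wy":0,"wz":0},{"dx":0,"dy":0,"dz":1.3,"wx":0,"wy":0,"wz":0},{"dx":0,"dy":0,"dz":0.7,"wx":0,"wy":0,"wz":0},{"dx":0,"dy":0,"dz":0.4,"wx":0,"wy":0,"wz":0},{"dx":0,"dy":0,"dz":0,"wx":0,"wy":0,"wz":0}]'
python3 -m inch '[{"dx":0,"dy":0,"dz":0,"wx":0,"wy":0,"wz":0},{"dx":0,"dy":0,"dz":0,"wx":0,"wy":0,"wz":0},{"dx":0,"dy":0,"dz":0,"wx":0,"wy":0,"wz":0},{"dx":0,"dy":0,"dz":0,"wx":0,"wy":0,"wz":0},{"dx":0,"dy":0,"dz":0,"wx":0,"wy":0,"wz":0}]' 0 60
```

```text
0.0726 [[0.62590134 0.2962599 ]] [[0.62766433 0.29619521]]
t: 3.5
tcp_pos: [0.6146, 0.2265, 0.1065]
tool_rot: [0.98, 0.2, 0.001, 0.0]
force: [0.8, -0.1, -0.9]
finger_gap: 0.399
gripper_force: 0.0
t: 4.12
tcp_pos: [0.6147, 0.2268, 0.1069]
tool_rot: [0.98, 0.201, 0.001, -0.0]
force: [-1.1, 1.1, 6.8]
finger_gap: 0.12
gripper_force: 59.0
```

```bash
python3 -m inch '[{"dx":0,"dy":0,"dz":-0.5,"wx":0,"wy":0,"wz":0},{"dx":0,"dy":0,"dz":-1.5,"wx":0,"wy":0,"wz":0},{"dx":0,"dy":0,"dz":-2.5,"wx":0,"wy":0,"wz":0},{"dx":0,"dy":0,"dz":-2.5,"wx":0,"wy":0,"wz":-10},{"dx":0,"dy":0,"dz":-2,"wx":0,"wy":0,"wz":-10},{"dx":0,"dy":0,"dz":0,"wx":0,"wy":0,"wz":-10},{"dx":0,"dy":0,"dz":0,"wx":0,"wy":0,"wz":-10},{"dx":0,"dy":0,"dz":0,"wx":0,"wy":0,"wz":-10},{"dx":0,"dy":0,"dz":0,"wx":0,"wy":0,"wz":-9.7}]'
python3 -c "
from h import *
rows([.5752,-.1644,.2],-7.2)"
```

```text
t: 5.25
tcp_pos: [0.6139, 0.2263, 0.1962]
tool_rot: [0.748, 0.664, -0.0, -0.0]
force: [0.2, 0.5, -3.1]
finger_gap: 0.122
gripper_force: 58.6
t 5.25 tcp [0.6139 0.2263 0.1962] yaw -6.9 delta cm [-39.25   0.82  -0.37] rv [-0.   0.   0.3] q6 0.3 f [ 0.2  0.5 -3.1] gap 0.12207405050276426
   delta in final frame [-39.25   1.06  -0.38]
```

```bash
python3 -m inch '[{"dx":-2,"dy":0.1,"dz":0,"wx":0,"wy":0,"wz":0.3},{"dx":-4.5,"dy":0.1,"dz":0,"wx":0,"wy":0,"wz":0},{"dx":-5,"dy":0.1,"dz":0,"wx":0,"wy":0,"wz":0},{"dx":-5,"dy":0.2,"dz":0,"wx":0,"wy":0,"wz":0},{"dx":-5,"dy":0.1,"dz":0,"wx":0,"wy":0,"wz":0},{"dx":-5,"dy":0.1,"dz":0,"wx":0,"wy":0,"wz":0},{"dx":-5,"dy":0.1,"dz":0,"wx":0,"wy":0,"wz":0},{"dx":-4.5,"dy":0.1,"dz":0,"wx":0,"wy":0,"wz":0},{"dx":-2.5,"dy":0.1,"dz":0,"wx":0,"wy":0,"wz":0},{"dx":-0.75,"dy":0,"dz":0,"wx":0,"wy":0,"wz":0}]'
python3 -c "
from h import *
rows([.5752,-.1644,.2],-7.2)
p=eyes.camera_params('wrist');im=eyes.snapshot('wrist');cv2.imwrite('pics/w2.png',im[:,:,::-1])
K=np.array([[p['fx'],0,p['cx']],[0,p['fy'],p['cy']],[0,0,1]])
for P in ([.5752,-.1644,.027],[.5127,-.1567,.027],[.4491,-.1487,.027],[.6379,-.1727,.027]): print(P,cv2.projectPoints(np.array([P]),p['rvec'],p['tvec'],K,p['D'])[0].ravel().round(1))"
```

```text
t: 6.5
tcp_pos: [0.5724, -0.1666, 0.1962]
tool_rot: [0.753, 0.658, -0.0, 0.0]
force: [-0.6, 1.3, -3.7]
finger_gap: 0.12
gripper_force: 58.6
t 6.5 tcp [ 0.5724 -0.1666  0.1962] yaw -7.8 delta cm [ 0.26  0.25 -0.38] rv [ 0.   0.  -0.6] q6 -0.33 f [-0.6  1.3 -3.7] gap 0.11954062143510727
   delta in final frame [ 0.25  0.25 -0.38]
[0.5752, -0.1644, 0.027] [275.7 203.1]
[0.5127, -0.1567, 0.027] [182.2 204.2]
[0.4491, -0.1487, 0.027] [ 86.7 205. ]
[0.6379, -0.1727, 0.027] [369.6 202.9]
```

View pics/w2.png

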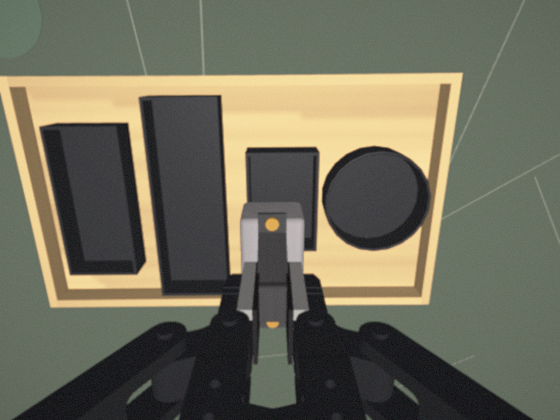

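The wrist view shows the bins left to right as medium, long, short, round. The short bin's rim is centred near (283,200) against a prediction of (276,203), but the arm was still settling. I'll check again once it is still.

```bash
python3 -m inch '[{"dx":0,"dy":0,"dz":0,"wx":0,"wy":0,"wz":0},{"dx":0,"dy":0,"dz":0,"wx":0,"wy":0,"wz":0}]'
python3 -c "
from h import *
rows([.5752,-.1644,.2],-7.2)
p=eyes.camera_params('wrist');im=eyes.snapshot('wrist');cv2.imwrite('pics/w3.png',cv2.resize(im[60:320,:,::-1],(800,371),interpolation=cv2.INTER_CUBIC))
K=np.array([[p['fx'],0,p['cx']],[0,p['fy'],p['cy']],[0,0,1]])
for P in ([.5752,-.1644,.027],[.5127,-.1567,.027],[.4491,-.1487,.027],[.6379,-.1727,.027]): print(P,cv2.projectPoints(np.array([P]),p['rvec'],p['tvec'],K,p['D'])[0].ravel().round(1))"
```

```text
t: 6.8
tcp_pos: [0.5731, -0.1627, 0.1959]
tool_rot: [0.751, 0.66, -0.0, -0.0]
force: [-0.0, -0.1, -3.0]
finger_gap: 0.12
gripper_force: 58.6
t 6.8 tcp [ 0.5731 -0.1627  0.1959] yaw -7.4 delta cm [-0.14  0.23 -0.41] rv [-0.  -0.  -0.2] q6 -0.33 f [-0.  -0.1 -3. ] gap 0.11962665263116581
   delta in final frame [-0.14  0.23 -0.41]
[0.5752, -0.1644, 0.027] [275.6 209.1]
[0.5127, -0.1567, 0.027] [182.5 209.5]
[0.4491, -0.1487, 0.027] [ 87.3 209.8]
[0.6379, -0.1727, 0.027] [369.2 209.5]
```

View pics/w3.png

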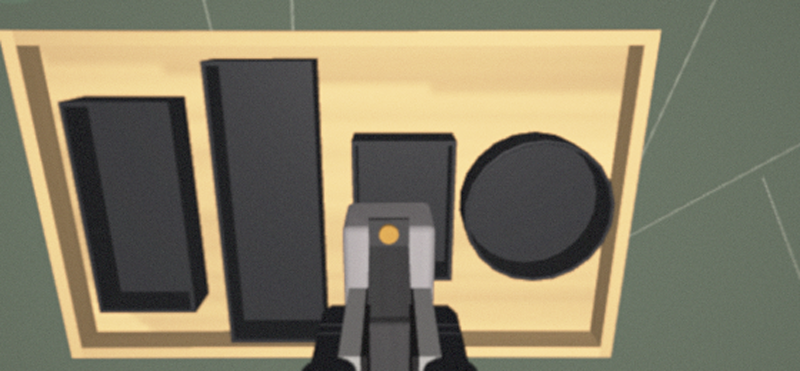

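```bash
python3 -c "
from h import *
p=eyes.camera_params('wrist');M=lambda a:np.array(a)/1.42857+[0,60]
print('round',w(p,M([[537.5,206]]),.027))
print('short',w(p,M([[352,133],[456,133],[452,280]]),.027))
print('long',w(p,M([[201,60],[317,59],[328,341],[232,342]]),.027))
print('med',w(p,M([[59,102],[185,97],[209,295],[101,311]]),.027))
print('tray',w(p,M([[0,31],[660,30],[611,357],[74,357]]),.022))
"
```

```text
round [[ 0.64293434 -0.16953321]]
short [[ 0.5614435  -0.12409166]
 [ 0.60792545 -0.13004806]
 [ 0.59955525 -0.20294243]]
long [[ 0.50170867 -0.08455643]
 [ 0.5512967  -0.09038402]
 [ 0.53305416 -0.22951628]
 [ 0.48396795 -0.22375714]]
med [[ 0.43569869 -0.09433598]
 [ 0.49095001 -0.09903775]
 [ 0.47853708 -0.19577549]
 [ 0.42287083 -0.19758637]]
tray [[ 0.4176322  -0.06239095]
 [ 0.69928068 -0.09777051]
 [ 0.67924571 -0.26102615]
 [ 0.39742215 -0.22483924]]
```

```bash
python3 -c "
from h import *
rows([.578,-.1645,.1125],-7.2)"
python3 -m inch '[{"dx":0.15,"dy":0.45,"dz":2,"wx":0,"wy":0,"wz":-0.2},{"dx":0,"dy":0,"dz":2,"wx":0,"wy":0,"wz":0},{"dx":0,"dy":0,"dz":0,"wx":0,"wy":0,"wz":0}]'
python3 -c "
from h import *
rows([.578,-.1645,.1125],-7.2)"
```

```text
t 6.85 tcp [ 0.5732 -0.1627  0.1959] yaw -7.4 delta cm [-0.12  0.5   8.34] rv [-0.  -0.  -0.2] q6 -0.34 f [-0.3 -0.1 -2.7] gap 0.12562468600996757
   delta in final frame [-0.12  0.5   8.34]
t: 7.22
tcp_pos: [0.5767, -0.1618, 0.1532]
tool_rot: [0.75, 0.661, -0.001, -0.003]
force: [-0.7, 0.3, -3.4]
finger_gap: 0.121
gripper_force: 58.7
t 7.22 tcp [ 0.5767 -0.1618  0.1532] yaw -7.2 delta cm [-0.26  0.19  4.06] rv [-0.3 -0.1 -0. ] q6 -0.33 f [-0.7  0.3 -3.4] gap 0.12072046192319087
   delta in final frame [-0.25  0.16  4.07]
```

```bash
python3 -m inch '[{"dx":-0.25,"dy":0.16,"dz":1,"wx":0,"wy":0,"wz":0},{"dx":0,"dy":0,"dz":1.2,"wx":0,"wy":0,"wz":0},{"dx":0,"dy":0,"dz":1,"wx":0,"wy":0,"wz":0},{"dx":0,"dy":0,"dz":0.5,"wx":0,"wy":0,"wz":0},{"dx":0,"dy":0,"dz":0.2,"wx":0,"wy":0,"wz":0},{"dx":0,"dy":0,"dz":0.15,"wx":0,"wy":0,"wz":0},{"dx":0,"dy":0,"dz":0,"wx":0,"wy":0,"wz":0}]'
python3 -c "
from h import *
rows([.578,-.1645,.1125],-7.2)"
```

```text
t: 8.1
tcp_pos: [0.5793, -0.1658, 0.1156]
tool_rot: [0.751, 0.661, 0.0, 0.0]
force: [0.8, -0.5, -2.2]
finger_gap: 0.122
gripper_force: 58.7
t 8.1 tcp [ 0.5793 -0.1658  0.1156] yaw -7.3 delta cm [ 0.11 -0.14  0.31] rv [ 0.   0.  -0.1] q6 -0.34 f [ 0.8 -0.5 -2.2] gap 0.12202742054892064
   delta in final frame [ 0.11 -0.14  0.31]
```

```bash
python3 -m inch '[{"dx":0,"dy":0,"dz":0.1,"wx":0,"wy":0,"wz":0},{"dx":0,"dy":0,"dz":0.1,"wx":0,"wy":0,"wz":0},{"dx":0,"dy":0,"dz":0.1,"wx":0,"wy":0,"wz":0},{"dx":0,"dy":0,"dz":0,"wx":0,"wy":0,"wz":0}]'
```

```text
t: 8.6
tcp_pos: [0.5791, -0.1657, 0.1123]
tool_rot: [0.751, 0.661, -0.0, -0.0]
force: [0.5, 0.1, -3.0]
finger_gap: 0.122
gripper_force: 58.7
```

```bash
python3 -m inch '[{"dx":0,"dy":0,"dz":0.05,"wx":0,"wy":0,"wz":0},{"dx":0,"dy":0,"dz":0.05,"wx":0,"wy":0,"wz":0},{"dx":0,"dy":0,"dz":0,"wx":0,"wy":0,"wz":0}]'
python3 -m inch '[{"dx":0,"dy":0,"dz":0.05,"wx":0,"wy":0,"wz":0},{"dx":0,"dy":0,"dz":0.05,"wx":0,"wy":0,"wz":0},{"dx":0,"dy":0,"dz":0,"wx":0,"wy":0,"wz":0}]'
```

```text
t: 8.98
tcp_pos: [0.5792, -0.1658, 0.1119]
tool_rot: [0.75, 0.661, 0.0, 0.0]
force: [-1.5, -0.1, 1.6]
finger_gap: 0.118
gripper_force: 59.3
t: 9.35
tcp_pos: [0.5792, -0.1658, 0.1118]
tool_rot: [0.75, 0.661, 0.0, 0.0]
force: [-4.0, 0.4, 7.9]
finger_gap: 0.121
gripper_force: 60.2
```

```bash
python3 -m inch '[{"dx":0,"dy":0,"dz":0,"wx":0,"wy":0,"wz":0},{"dx":0,"dy":0,"dz":0,"wx":0,"wy":0,"wz":0},{"dx":0,"dy":0,"dz":-1,"wx":0,"wy":0,"wz":0},{"dx":0,"dy":0,"dz":-3,"wx":0,"wy":0,"wz":0},{"dx":0,"dy":0,"dz":-5,"wx":0,"wy":0,"wz":0},{"dx":0,"dy":0,"dz":0,"wx":0,"wy":0,"wz":0}]' 0.38
python3 -c "
from h import *
rows([.611,.134,.2],82.4)
p=eyes.camera_params('wrist');im=eyes.snapshot('wrist');cv2.imwrite('pics/w4.png',im[:,:,::-1])"
```

```text
t: 10.1
tcp_pos: [0.5816, -0.1668, 0.205]
tool_rot: [0.75, 0.661, 0.002, 0.005]
force: [0.5, -0.1, -0.1]
finger_gap: 0.378
gripper_force: 0.0
t 10.1 tcp [ 0.5816 -0.1668  0.205 ] yaw -7.3 delta cm [30.22 -0.89  0.39] rv [  0.3   0.6 -89.7] q6 -0.34 f [ 0.5 -0.1 -0.1] gap 0.37835517213835984
   delta in final frame [ 1.07 30.21  0.5 ]
```

View pics/w4.png

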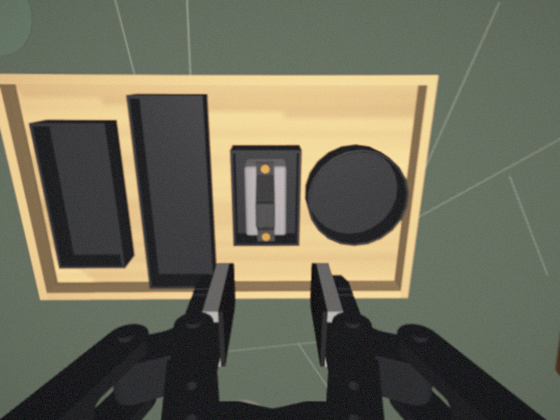

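The short weight sits flat and centred in its bin at (265,200). Next is the long weight.

```bash
python3 -m inch '[{"dx":0,"dy":0,"dz":0,"wx":0,"wy":0,"wz":-10},{"dx":0,"dy":0,"dz":0,"wx":0,"wy":0,"wz":-10},{"dx":0,"dy":0,"dz":0,"wx":0,"wy":0,"wz":-10},{"dx":0,"dy":0,"dz":0,"wx":0,"wy":0,"wz":-10},{"dx":0,"dy":0,"dz":0,"wx":0,"wy":0,"wz":-10},{"dx":0,"dy":0,"dz":0,"wx":0,"wy":0,"wz":-10},{"dx":0,"dy":0,"dz":0,"wx":0,"wy":0,"wz":-10},{"dx":0,"dy":0,"dz":0,"wx":0,"wy":0,"wz":-10},{"dx":0,"dy":0,"dz":0,"wx":0,"wy":0,"wz":-9.7}]'
python3 -m inch '[{"dx":0.1,"dy":3,"dz":0,"wx":0,"wy":0,"wz":0},{"dx":0.2,"dy":6,"dz":0,"wx":0,"wy":0,"wz":0},{"dx":0.2,"dy":6,"dz":0,"wx":0,"wy":0,"wz":0},{"dx":0.2,"dy":6,"dz":0,"wx":0,"wy":0,"wz":0},{"dx":0.2,"dy":5,"dz":0,"wx":0,"wy":0,"wz":0},{"dx":0.2,"dy":3.2,"dz":0,"wx":0,"wy":0,"wz":0},{"dx":0,"dy":1,"dz":0.3,"wx":0,"wy":0,"wz":0},{"dx":0,"dy":0,"dz":0,"wx":0,"wy":0,"wz":0},{"dx":0,"dy":0,"dz":0,"wx":0,"wy":0,"wz":0}]'
python3 -c "
from h import *
rows([.611,.134,.2],82.4)
p=eyes.camera_params('wrist');im=eyes.snapshot('wrist');cv2.imwrite('pics/w5.png',im[:,:,::-1])
K=np.array([[p['fx'],0,p['cx']],[0,p['fy'],p['cy']],[0,0,1]])
for P in ([.611,.134,.054],[.6275,.296,.054],[.6045,.063,.054]): print(P,cv2.projectPoints(np.array([P]),p['rvec'],p['tvec'],K,p['D'])[0].ravel().round(1))"
```

```text
t: 11.28
tcp_pos: [0.5783, -0.1654, 0.1989]
tool_rot: [0.063, 0.998, 0.001, -0.001]
force: [-0.1, 0.3, -0.2]
finger_gap: 0.381
gripper_force: 0.0
t: 12.4
tcp_pos: [0.6079, 0.1336, 0.1969]
tool_rot: [0.067, 0.998, -0.0, -0.001]
force: [-0.4, -0.1, 0.4]
finger_gap: 0.381
gripper_force: 0.0
t 12.4 tcp [0.6079 0.1336 0.1969] yaw 82.3 delta cm [-0.31  0.08 -0.31] rv [-0.  -0.1 -0.1] q6 -1.4 f [-0.4 -0.1  0.4] gap 0.3806507384280414
   delta in final frame [-0.31  0.08 -0.31]
[0.611, 0.134, 0.054] [273.1 225.3]
[0.6275, 0.296, 0.054] [543.1 217.8]
[0.6045, 0.063, 0.054] [157.  229.7]
```

View pics/w5.png

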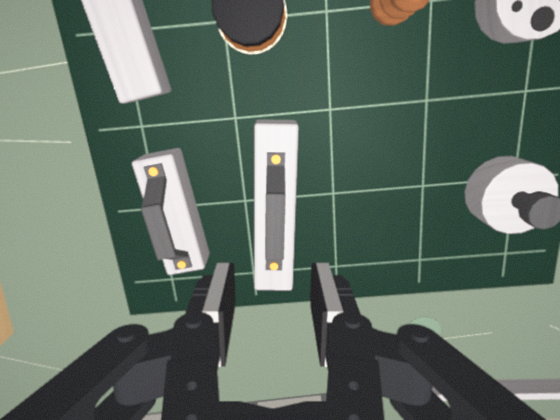

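The long crown is at (275,222) against (273,225) predicted, so it is aligned to about 1–2 mm. Descending to grasp.

```bash
python3 -m inch '[{"dx":-0.2,"dy":0.16,"dz":1,"wx":0,"wy":0,"wz":-0.5},{"dx":0,"dy":0,"dz":3,"wx":0,"wy":0,"wz":0},{"dx":0,"dy":0,"dz":3,"wx":0,"wy":0,"wz":0},{"dx":0,"dy":0,"dz":1.2,"wx":0,"wy":0,"wz":0},{"dx":0,"dy":0,"dz":0.6,"wx":0,"wy":0,"wz":0},{"dx":0,"dy":0,"dz":0.2,"wx":0,"wy":0,"wz":0},{"dx":0,"dy":0,"dz":0,"wx":0,"wy":0,"wz":0}]'
python3 -m inch '[{"dx":0,"dy":0,"dz":0,"wx":0,"wy":0,"wz":0},{"dx":0,"dy":0,"dz":0,"wx":0,"wy":0,"wz":0},{"dx":0,"dy":0,"dz":0,"wx":0,"wy":0,"wz":0},{"dx":0,"dy":0,"dz":0,"wx":0,"wy":0,"wz":0},{"dx":0,"dy":0,"dz":0,"wx":0,"wy":0,"wz":0}]' 0 80
```

```text
t: 13.32
tcp_pos: [0.6107, 0.1364, 0.1082]
tool_rot: [0.062, 0.998, 0.0, 0.001]
force: [0.3, 0.2, 0.4]
finger_gap: 0.381
gripper_force: 0.0
t: 13.95
tcp_pos: [0.6107, 0.1361, 0.1084]
tool_rot: [0.062, 0.998, -0.0, 0.001]
force: [-0.2, -2.3, 6.0]
finger_gap: 0.111
gripper_force: 78.1
```

```bash
python3 -m inch '[{"dx":0,"dy":0,"dz":-0.5,"wx":0,"wy":0,"wz":0},{"dx":0,"dy":0,"dz":-1.5,"wx":0,"wy":0,"wz":0},{"dx":0,"dy":0,"dz":-3,"wx":0,"wy":0,"wz":0},{"dx":0,"dy":0,"dz":-3,"wx":0,"wy":0,"wz":0},{"dx":0,"dy":0,"dz":-1.5,"wx":0,"wy":0,"wz":5},{"dx":0,"dy":0,"dz":0,"wx":0,"wy":0,"wz":9},{"dx":0,"dy":0,"dz":0,"wx":0,"wy":0,"wz":10},{"dx":0,"dy":0,"dz":0,"wx":0,"wy":0,"wz":10},{"dx":0,"dy":0,"dz":0,"wx":0,"wy":0,"wz":10}]'
python3 -m inch '[{"dx":0,"dy":0,"dz":0,"wx":0,"wy":0,"wz":10},{"dx":0,"dy":0,"dz":0,"wx":0,"wy":0,"wz":10},{"dx":0,"dy":0,"dz":0,"wx":0,"wy":0,"wz":10},{"dx":0,"dy":0,"dz":0,"wx":0,"wy":0,"wz":9},{"dx":0,"dy":0,"dz":0,"wx":0,"wy":0,"wz":7},{"dx":0,"dy":0,"dz":0,"wx":0,"wy":0,"wz":0}]'
python3 -c "
from h import *
rows([.5156,-.158,.2],-7.2)"
```

```text
t: 15.08
tcp_pos: [0.6095, 0.1366, 0.2023]
tool_rot: [0.433, 0.901, -0.0, -0.001]
force: [-0.2, -0.2, -6.2]
finger_gap: 0.106
gripper_force: 78.2
t: 15.82
tcp_pos: [0.6096, 0.1366, 0.2023]
tool_rot: [0.749, 0.663, -0.0, -0.0]
force: [-0.1, -1.1, -5.1]
finger_gap: 0.111
gripper_force: 78.2
t 15.82 tcp [0.6096 0.1366 0.2023] yaw -7.0 delta cm [-30.38  -5.76   0.24] rv [-0.1  0.   0.2] q6 0.16 f [-0.1 -1.1 -5.1] gap 0.1107507296355789
   delta in final frame [-30.4   -5.64   0.23]
```

```bash
python3 -m inch '[{"dx":-2,"dy":-0.4,"dz":0,"wx":0,"wy":0,"wz":0.2},{"dx":-4.5,"dy":-0.8,"dz":0,"wx":0,"wy":0,"wz":0},{"dx":-5,"dy":-1,"dz":0,"wx":0,"wy":0,"wz":0},{"dx":-5,"dy":-1,"dz":0,"wx":0,"wy":0,"wz":0},{"dx":-5,"dy":-0.8,"dz":0,"wx":0,"wy":0,"wz":0},{"dx":-4.5,"dy":-0.8,"dz":0,"wx":0,"wy":0,"wz":0},{"dx":-3,"dy":-0.6,"dz":0,"wx":0,"wy":0,"wz":0},{"dx":-1.4,"dy":-0.3,"dz":0,"wx":0,"wy":0,"wz":0},{"dx":0,"dy":0,"dz":0,"wx":0,"wy":0,"wz":0},{"dx":0,"dy":0,"dz":0,"wx":0,"wy":0,"wz":0}]'
python3 -c "
from h import *
rows([.5156,-.158,.115],-7.2)"
```

```text
t: 17.08
tcp_pos: [0.5152, -0.157, 0.2024]
tool_rot: [0.75, 0.661, 0.0, -0.0]
force: [0.1, 0.1, -4.8]
finger_gap: 0.114
gripper_force: 78.2
t 17.07 tcp [ 0.5152 -0.157   0.2024] yaw -7.2 delta cm [-0.1   0.05  8.74] rv [-0. -0. -0.] q6 -0.38 f [ 0.1  0.1 -4.8] gap 0.11387498180026842
   delta in final frame [-0.1   0.05  8.74]
```

```bash
python3 -m inch '[{"dx":-0.1,"dy":0.05,"dz":1.5,"wx":0,"wy":0,"wz":0},{"dx":0,"dy":0,"dz":2.5,"wx":0,"wy":0,"wz":0},{"dx":0,"dy":0,"dz":2.5,"wx":0,"wy":0,"wz":0},{"dx":0,"dy":0,"dz":1.2,"wx":0,"wy":0,"wz":0},{"dx":0,"dy":0,"dz":0.5,"wx":0,"wy":0,"wz":0},{"dx":0,"dy":0,"dz":0.2,"wx":0,"wy":0,"wz":0},{"dx":0,"dy":0,"dz":0,"wx":0,"wy":0,"wz":0},{"dx":0,"dy":0,"dz":0,"wx":0,"wy":0,"wz":0}]'
```

```text
t: 18.08
tcp_pos: [0.516, -0.1592, 0.1191]
tool_rot: [0.751, 0.661, 0.0, 0.001]
force: [-0.0, -0.3, -5.0]
finger_gap: 0.114
gripper_force: 78.2
```

```bash
python3 -m inch '[{"dx":0.1,"dy":0,"dz":0.2,"wx":0,"wy":0,"wz":0},{"dx":0,"dy":0,"dz":0.15,"wx":0,"wy":0,"wz":0},{"dx":0,"dy":0,"dz":0.1,"wx":0,"wy":0,"wz":0},{"dx":0,"dy":0,"dz":0.05,"wx":0,"wy":0,"wz":0},{"dx":0,"dy":0,"dz":0.05,"wx":0,"wy":0,"wz":0},{"dx":0,"dy":0,"dz":0,"wx":0,"wy":0,"wz":0},{"dx":0,"dy":0,"dz":0,"wx":0,"wy":0,"wz":0}]'
```

```text
t: 18.95
tcp_pos: [0.5157, -0.158, 0.1134]
tool_rot: [0.75, 0.661, -0.0, 0.0]
force: [-1.7, 0.5, 3.7]
finger_gap: 0.115
gripper_force: 79.3
```

```bash
python3 -m inch '[{"dx":0,"dy":0,"dz":0,"wx":0,"wy":0,"wz":0},{"dx":0,"dy":0,"dz":0,"wx":0,"wy":0,"wz":0},{"dx":0,"dy":0,"dz":-1,"wx":0,"wy":0,"wz":0},{"dx":0,"dy":0,"dz":-3,"wx":0,"wy":0,"wz":0},{"dx":0,"dy":0,"dz":-3.5,"wx":0,"wy":0,"wz":10},{"dx":0,"dy":0,"dz":-1,"wx":0,"wy":0,"wz":10},{"dx":0,"dy":0,"dz":0,"wx":0,"wy":0,"wz":10},{"dx":0,"dy":0,"dz":0,"wx":0,"wy":0,"wz":10},{"dx":0,"dy":0,"dz":0,"wx":0,"wy":0,"wz":10},{"dx":0,"dy":0,"dz":0,"wx":0,"wy":0,"wz":10}]' 0.38
python3 -m inch '[{"dx":0,"dy":0,"dz":0,"wx":0,"wy":0,"wz":10},{"dx":0,"dy":0,"dz":0,"wx":0,"wy":0,"wz":10},{"dx":0,"dy":0,"dz":0,"wx":0,"wy":0,"wz":0}]'
python3 -c "
from h import *
rows([.604,.0635,.2],-87.1)"
```

```text
t: 20.2
tcp_pos: [0.516, -0.1582, 0.1987]
tool_rot: [0.981, 0.194, 0.001, 0.0]
force: [-0.6, 0.5, -0.1]
finger_gap: 0.38
gripper_force: 0.0
t: 20.58
tcp_pos: [0.516, -0.1582, 0.1985]
tool_rot: [1.0, 0.025, 0.0, 0.0]
force: [0.4, -0.3, -0.7]
finger_gap: 0.383
gripper_force: 0.0
t 20.57 tcp [ 0.516  -0.1582  0.1985] yaw -87.1 delta cm [  9.89 -21.7   -0.15] rv [ 0.  -0.1 -0. ] q6 1.02 f [ 0.4 -0.3 -0.7] gap 0.3831331975100436
   delta in final frame [  9.91 -21.69  -0.15]
```

```bash
python3 -m inch '[{"dx":1.2,"dy":-2.7,"dz":0,"wx":0,"wy":0,"wz":0},{"dx":2.4,"dy":-5.2,"dz":0,"wx":0,"wy":0,"wz":0},{"dx":2.4,"dy":-5.2,"dz":0,"wx":0,"wy":0,"wz":0},{"dx":2.1,"dy":-4.6,"dz":0,"wx":0,"wy":0,"wz":0},{"dx":1.4,"dy":-3,"dz":0,"wx":0,"wy":0,"wz":0},{"dx":0.4,"dy":-1,"dz":0,"wx":0,"wy":0,"wz":0},{"dx":0,"dy":0,"dz":0,"wx":0,"wy":0,"wz":0},{"dx":0,"dy":0,"dz":0,"wx":0,"wy":0,"wz":0}]'
python3 -c "
from h import *
rows([.604,.0635,.106],-87.1)
p=eyes.camera_params('wrist');im=eyes.snapshot('wrist');cv2.imwrite('pics/w6.png',im[:,:,::-1])
K=np.array([[p['fx'],0,p['cx']],[0,p['fy'],p['cy']],[0,0,1]])
for P in ([.604,.0635,.054],): print(P,cv2.projectPoints(np.array([P]),p['rvec'],p['tvec'],K,p['D'])[0].ravel().round(1))"
```

```text
t: 21.58
tcp_pos: [0.6039, 0.0622, 0.1979]
tool_rot: [1.0, 0.024, -0.0, 0.0]
force: [0.7, 0.1, -0.5]
finger_gap: 0.385
gripper_force: 0.0
t 21.57 tcp [0.6039 0.0622 0.1979] yaw -87.3 delta cm [ 0.03 -0.13  9.19] rv [ 0.   0.  -0.2] q6 1.44 f [ 0.7  0.1 -0.5] gap 0.3854269934970488
   delta in final frame [ 0.02 -0.13  9.19]
[0.604, 0.0635, 0.054] [270.3 219.7]
```

View pics/w6.png

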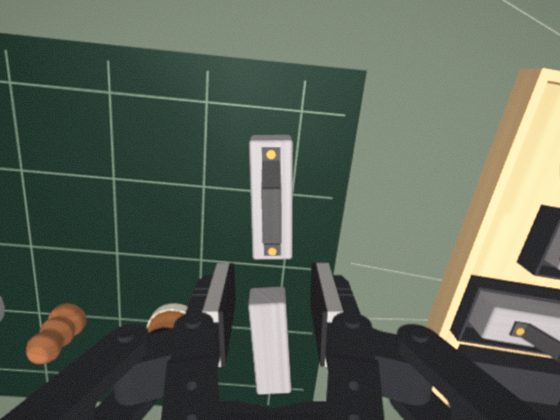

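The medium crown is at (271,217) against (270,220) predicted, so it is aligned. Descending.

```bash
python3 -m inch '[{"dx":0.1,"dy":-0.08,"dz":1,"wx":0,"wy":0,"wz":0},{"dx":0,"dy":0,"dz":3,"wx":0,"wy":0,"wz":0},{"dx":0,"dy":0,"dz":3,"wx":0,"wy":0,"wz":0},{"dx":0,"dy":0,"dz":1.2,"wx":0,"wy":0,"wz":0},{"dx":0,"dy":0,"dz":0.6,"wx":0,"wy":0,"wz":0},{"dx":0,"dy":0,"dz":0.3,"wx":0,"wy":0,"wz":0},{"dx":0,"dy":0,"dz":0,"wx":0,"wy":0,"wz":0},{"dx":0,"dy":0,"dz":0,"wx":0,"wy":0,"wz":0}]'
python3 -m inch '[{"dx":0,"dy":0,"dz":0,"wx":0,"wy":0,"wz":0},{"dx":0,"dy":0,"dz":0,"wx":0,"wy":0,"wz":0},{"dx":0,"dy":0,"dz":0,"wx":0,"wy":0,"wz":0},{"dx":0,"dy":0,"dz":0,"wx":0,"wy":0,"wz":0},{"dx":0,"dy":0,"dz":0,"wx":0,"wy":0,"wz":0}]' 0 80
```

```text
t: 22.62
tcp_pos: [0.6057, 0.0643, 0.1077]
tool_rot: [1.0, 0.024, 0.001, 0.0]
force: [-0.9, 1.0, -0.5]
finger_gap: 0.379
gripper_force: 0.0
t: 23.25
tcp_pos: [0.6056, 0.064, 0.1076]
tool_rot: [1.0, 0.024, 0.0, 0.0]
force: [-0.9, -1.6, 6.2]
finger_gap: 0.114
gripper_force: 78.2
```

Lift and turn −80° back to the bin's heading.

```bash
python3 -m inch '[{"dx":0,"dy":0,"dz":-0.5,"wx":0,"wy":0,"wz":0},{"dx":0,"dy":0,"dz":-1.5,"wx":0,"wy":0,"wz":0},{"dx":0,"dy":0,"dz":-3,"wx":0,"wy":0,"wz":0},{"dx":0,"dy":0,"dz":-3,"wx":0,"wy":0,"wz":0},{"dx":0,"dy":0,"dz":-1.5,"wx":0,"wy":0,"wz":-5},{"dx":0,"dy":0,"dz":0,"wx":0,"wy":0,"wz":-9},{"dx":0,"dy":0,"dz":0,"wx":0,"wy":0,"wz":-10},{"dx":0,"dy":0,"dz":0,"wx":0,"wy":0,"wz":-10},{"dx":0,"dy":0,"dz":0,"wx":0,"wy":0,"wz":-10},{"dx":0,"dy":0,"dz":0,"wx":0,"wy":0,"wz":-10}]'
python3 -m inch '[{"dx":0,"dy":0,"dz":0,"wx":0,"wy":0,"wz":-10},{"dx":0,"dy":0,"dz":0,"wx":0,"wy":0,"wz":-9},{"dx":0,"dy":0,"dz":0,"wx":0,"wy":0,"wz":-7},{"dx":0,"dy":0,"dz":0,"wx":0,"wy":0,"wz":0},{"dx":0,"dy":0,"dz":0,"wx":0,"wy":0,"wz":0}]'
python3 -c "
from h import *
rows([.452,-.150,.2],-7.2)"
```

```text
t: 24.5
tcp_pos: [0.6046, 0.0646, 0.2019]
tool_rot: [0.879, 0.478, -0.0, -0.001]
force: [0.1, 0.7, -6.4]
finger_gap: 0.114
gripper_force: 78.2
t: 25.12
tcp_pos: [0.605, 0.0644, 0.2019]
tool_rot: [0.751, 0.66, -0.0, -0.0]
force: [0.4, 0.1, -5.2]
finger_gap: 0.112
gripper_force: 78.2
t 25.12 tcp [0.605  0.0644 0.2019] yaw -7.4 delta cm [-23.23 -12.43   0.2 ] rv [-0.  -0.  -0.2] q6 0.05 f [ 0.4  0.1 -5.2] gap 0.11218364151093398
   delta in final frame [-23.19 -12.49   0.19]
```

```bash
python3 -m inch '[{"dx":-2,"dy":-1.1,"dz":0,"wx":0,"wy":0,"wz":-0.2},{"dx":-4,"dy":-2.1,"dz":0,"wx":0,"wy":0,"wz":0},{"dx":-4.5,"dy":-2.4,"dz":0,"wx":0,"wy":0,"wz":0},{"dx":-4.5,"dy":-2.4,"dz":0,"wx":0,"wy":0,"wz":0},{"dx":-4,"dy":-2.2,"dz":0,"wx":0,"wy":0,"wz":0},{"dx":-3,"dy":-1.6,"dz":0,"wx":0,"wy":0,"wz":0},{"dx":-1.2,"dy":-0.7,"dz":0,"wx":0,"wy":0,"wz":0},{"dx":0,"dy":0,"dz":0,"wx":0,"wy":0,"wz":0},{"dx":0,"dy":0,"dz":0,"wx":0,"wy":0,"wz":0}]'
python3 -c "
from h import *
rows([.452,-.150,.118],-7.2)
p=eyes.camera_params('wrist');im=eyes.snapshot('wrist');cv2.imwrite('pics/w7.png',im[:,:,::-1])
K=np.array([[p['fx'],0,p['cx']],[0,p['fy'],p['cy']],[0,0,1]])
for P in ([.452,-.150,.027],): print(P,cv2.projectPoints(np.array([P]),p['rvec'],p['tvec'],K,p['D'])[0].ravel().round(1))"
```

```text
t: 26.25
tcp_pos: [0.4533, -0.15, 0.2021]
tool_rot: [0.749, 0.662, 0.0, 0.0]
force: [0.1, 0.2, -5.6]
finger_gap: 0.108
gripper_force: 78.3
t 26.25 tcp [ 0.4533 -0.15    0.2021] yaw -7.1 delta cm [-0.02 -0.13  8.41] rv [ 0.  -0.   0.1] q6 -0.43 f [ 0.1  0.2 -5.6] gap 0.10789806138327715
   delta in final frame [-0.02 -0.13  8.41]
[0.452, -0.15, 0.027] [270.  204.4]
```

View pics/w7.png

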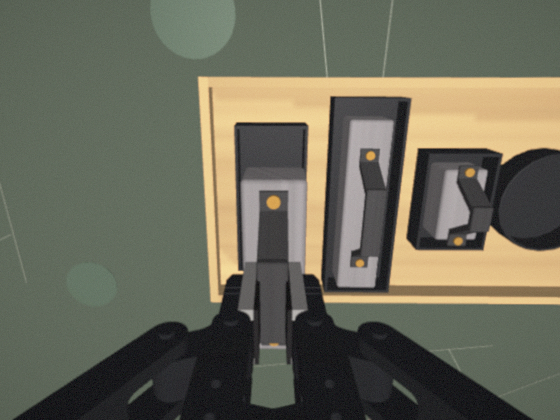

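The medium bin's rim spans 236–307, centre 271 against 270 predicted. The long weight sits flat in its bin at (367,205). Lowering.

```bash
python3 -m inch '[{"dx":0,"dy":-0.08,"dz":1.5,"wx":0,"wy":0,"wz":0},{"dx":0,"dy":0,"dz":2.5,"wx":0,"wy":0,"wz":0},{"dx":0,"dy":0,"dz":2.5,"wx":0,"wy":0,"wz":0},{"dx":0,"dy":0,"dz":1.2,"wx":0,"wy":0,"wz":0},{"dx":0,"dy":0,"dz":0.5,"wx":0,"wy":0,"wz":0},{"dx":0,"dy":0,"dz":0.2,"wx":0,"wy":0,"wz":0},{"dx":0,"dy":0,"dz":0,"wx":0,"wy":0,"wz":0},{"dx":0,"dy":0,"dz":0,"wx":0,"wy":0,"wz":0}]'
```

```text
t: 27.3
tcp_pos: [0.4521, -0.1507, 0.1185]
tool_rot: [0.749, 0.662, 0.0, 0.001]
force: [0.2, 0.7, -5.5]
finger_gap: 0.112
gripper_force: 78.3
```

Seat expected at TCP z ≈ 0.1126.

```bash
python3 -m inch '[{"dx":0,"dy":0,"dz":0.2,"wx":0,"wy":0,"wz":0},{"dx":0,"dy":0,"dz":0.15,"wx":0,"wy":0,"wz":0},{"dx":0,"dy":0,"dz":0.1,"wx":0,"wy":0,"wz":0},{"dx":0,"dy":0,"dz":0.07,"wx":0,"wy":0,"wz":0},{"dx":0,"dy":0,"dz":0.05,"wx":0,"wy":0,"wz":0},{"dx":0,"dy":0,"dz":0.05,"wx":0,"wy":0,"wz":0},{"dx":0,"dy":0,"dz":0,"wx":0,"wy":0,"wz":0},{"dx":0,"dy":0,"dz":0,"wx":0,"wy":0,"wz":0}]'
```

```text
t: 28.3
tcp_pos: [0.4524, -0.1506, 0.1124]
tool_rot: [0.749, 0.662, 0.0, 0.001]
force: [2.0, 1.3, 5.6]
finger_gap: 0.113
gripper_force: 79.6
```

```bash
python3 -m inch '[{"dx":0,"dy":0,"dz":0,"wx":0,"wy":0,"wz":0},{"dx":0,"dy":0,"dz":0,"wx":0,"wy":0,"wz":0},{"dx":0,"dy":0,"dz":-1,"wx":0,"wy":0,"wz":0},{"dx":0,"dy":0,"dz":-3,"wx":0,"wy":0,"wz":0},{"dx":0,"dy":0,"dz":-3.7,"wx":0,"wy":0,"wz":0},{"dx":0,"dy":0,"dz":-1,"wx":0,"wy":0,"wz":0},{"dx":0,"dy":0,"dz":0,"wx":0,"wy":0,"wz":0}]' 0.38
python3 -c "
from h import *
rows([.626,.296,.2],-7.2)"
```

```text
t: 29.18
tcp_pos: [0.4519, -0.1505, 0.1994]
tool_rot: [0.749, 0.662, 0.0, 0.001]
force: [0.3, -0.0, -0.2]
finger_gap: 0.381
gripper_force: 0.0
t 29.18 tcp [ 0.4519 -0.1505  0.1994] yaw -7.1 delta cm [46.46 11.78 -0.08] rv [0.1 0.  0.1] q6 -0.43 f [ 0.3 -0.  -0.2] gap 0.3813567017192311
   delta in final frame [46.48 11.67 -0.06]
```

```bash
python3 -m inch '[{"dx":2.5,"dy":0.7,"dz":0,"wx":0,"wy":0,"wz":0},{"dx":5.5,"dy":1.4,"dz":0,"wx":0,"wy":0,"wz":0},{"dx":5.5,"dy":1.4,"dz":0,"wx":0,"wy":0,"wz":0},{"dx":5.5,"dy":1.4,"dz":0,"wx":0,"wy":0,"wz":0},{"dx":5.5,"dy":1.4,"dz":0,"wx":0,"wy":0,"wz":0},{"dx":5.5,"dy":1.4,"dz":0,"wx":0,"wy":0,"wz":0},{"dx":5.5,"dy":1.4,"dz":0,"wx":0,"wy":0,"wz":0},{"dx":5.5,"dy":1.4,"dz":0,"wx":0,"wy":0,"wz":0},{"dx":4,"dy":1,"dz":0,"wx":0,"wy":0,"wz":0},{"dx":1.4,"dy":0.2,"dz":0,"wx":0,"wy":0,"wz":0}]' 0.5
python3 -m inch '[{"dx":0,"dy":0,"dz":0,"wx":0,"wy":0,"wz":0},{"dx":0,"dy":0,"dz":0,"wx":0,"wy":0,"wz":0}]'
python3 -c "
from h import *
rows([.626,.296,.2],-7.2)
p=eyes.camera_params('wrist');im=eyes.snapshot('wrist');cv2.imwrite('pics/w8.png',im[:,:,::-1])
K=np.array([[p['fx'],0,p['cx']],[0,p['fy'],p['cy']],[0,0,1]])
for P in ([.626,.296,.054],[.626,.296,.028]): print(P,cv2.projectPoints(np.array([P]),p['rvec'],p['tvec'],K,p['D'])[0].ravel().round(1))"
```

```text
t: 30.42
tcp_pos: [0.6246, 0.2978, 0.1964]
tool_rot: [0.748, 0.663, -0.001, -0.001]
force: [0.2, -0.2, -0.0]
finger_gap: 0.499
gripper_force: 0.0
t: 30.68
tcp_pos: [0.6243, 0.294, 0.1978]
tool_rot: [0.75, 0.662, -0.001, -0.0]
force: [0.6, 0.1, 0.6]
finger_gap: 0.498
gripper_force: 0.0
t 30.68 tcp [0.6243 0.294  0.1978] yaw -7.1 delta cm [ 0.22  0.15 -0.22] rv [-0.1  0.1  0.1] q6 0.4 f [0.6 0.1 0.6] gap 0.49773027963115657
   delta in final frame [ 0.22  0.15 -0.22]
[0.626, 0.296, 0.054] [274.9 216.8]
[0.626, 0.296, 0.028] [274.7 203.1]
```

View pics/w8.png

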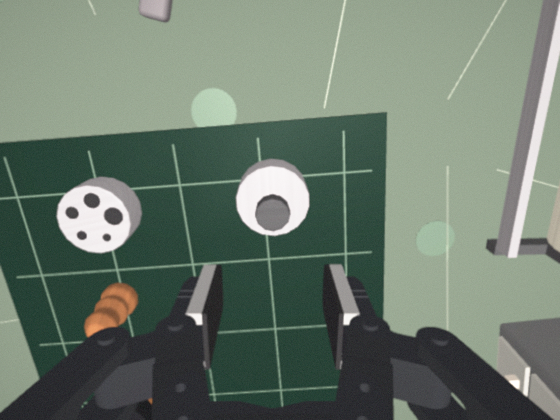

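The knob top is at (273,212) against (275,217) predicted, so I'll shift about 2.5 mm in y and then descend.

```bash
python3 -m inch '[{"dx":0.45,"dy":0.05,"dz":1,"wx":0,"wy":0,"wz":0},{"dx":0,"dy":0,"dz":3,"wx":0,"wy":0,"wz":0},{"dx":0,"dy":0,"dz":3,"wx":0,"wy":0,"wz":0},{"dx":0,"dy":0,"dz":1.2,"wx":0,"wy":0,"wz":0},{"dx":0,"dy":0,"dz":0.7,"wx":0,"wy":0,"wz":0},{"dx":0,"dy":0,"dz":0.4,"wx":0,"wy":0,"wz":0},{"dx":0,"dy":0,"dz":0,"wx":0,"wy":0,"wz":0},{"dx":0,"dy":0,"dz":0,"wx":0,"wy":0,"wz":0}]'
python3 -m inch '[{"dx":0,"dy":0,"dz":0,"wx":0,"wy":0,"wz":0},{"dx":0,"dy":0,"dz":0,"wx":0,"wy":0,"wz":0},{"dx":0,"dy":0,"dz":0,"wx":0,"wy":0,"wz":0},{"dx":0,"dy":0,"dz":0,"wx":0,"wy":0,"wz":0},{"dx":0,"dy":0,"dz":0,"wx":0,"wy":0,"wz":0}]' 0 90
```

```text
t: 31.72
tcp_pos: [0.6265, 0.3002, 0.1066]
tool_rot: [0.749, 0.662, 0.001, 0.0]
force: [-0.1, 1.2, 0.2]
finger_gap: 0.5
gripper_force: 0.0
t: 32.35
tcp_pos: [0.6257, 0.3003, 0.1065]
tool_rot: [0.749, 0.662, -0.0, -0.0]
force: [-3.2, 0.1, 5.0]
finger_gap: 0.217
gripper_force: 87.8
```

```bash
python3 -m inch '[{"dx":0,"dy":0,"dz":-0.5,"wx":0,"wy":0,"wz":0},{"dx":0,"dy":0,"dz":-1.5,"wx":0,"wy":0,"wz":0},{"dx":0,"dy":0,"dz":-3,"wx":0,"wy":0,"wz":0},{"dx":0,"dy":0,"dz":-3,"wx":0,"wy":0,"wz":0},{"dx":0,"dy":0,"dz":-1.5,"wx":0,"wy":0,"wz":0},{"dx":0,"dy":0,"dz":0,"wx":0,"wy":0,"wz":0}]'
python3 -c "
from h import *
rows([.6425,-.172,.2],-7.2)"
```

```text
t: 33.1
tcp_pos: [0.6267, 0.3002, 0.2022]
tool_rot: [0.749, 0.662, 0.001, 0.001]
force: [-0.6, 0.1, -3.7]
finger_gap: 0.214
gripper_force: 88.2
t 33.1 tcp [0.6267 0.3002 0.2022] yaw -7.1 delta cm [-46.67   7.37   0.18] rv [ 0.2 -0.1  0.1] q6 0.41 f [-0.6  0.1 -3.7] gap 0.2142264878611683
   delta in final frame [-46.65   7.48   0.22]
```

```bash
python3 -m inch '[{"dx":-2,"dy":0.3,"dz":0,"wx":0,"wy":0,"wz":0},{"dx":-4.5,"dy":0.7,"dz":0,"wx":0,"wy":0,"wz":0},{"dx":-5.5,"dy":0.9,"dz":0,"wx":0,"wy":0,"wz":0},{"dx":-5.5,"dy":0.9,"dz":0,"wx":0,"wy":0,"wz":0},{"dx":-5.5,"dy":0.9,"dz":0,"wx":0,"wy":0,"wz":0},{"dx":-5.5,"dy":0.9,"dz":0,"wx":0,"wy":0,"wz":0},{"dx":-5.5,"dy":0.9,"dz":0,"wx":0,"wy":0,"wz":0},{"dx":-5.5,"dy":0.9,"dz":0,"wx":0,"wy":0,"wz":0},{"dx":-4.5,"dy":0.7,"dz":0,"wx":0,"wy":0,"wz":0},{"dx":-2.6,"dy":0.3,"dz":0,"wx":0,"wy":0,"wz":0}]'
python3 -m inch '[{"dx":0,"dy":0,"dz":0,"wx":0,"wy":0,"wz":0},{"dx":0,"dy":0,"dz":0,"wx":0,"wy":0,"wz":0},{"dx":0,"dy":0,"dz":0,"wx":0,"wy":0,"wz":0}]'
python3 -c "
from h import *
rows([.6425,-.172,.1175],-7.2)
p=eyes.camera_params('wrist');im=eyes.snapshot('wrist');cv2.imwrite('pics/w9.png',im[:,:,::-1])
K=np.array([[p['fx'],0,p['cx']],[0,p['fy'],p['cy']],[0,0,1]])
for P in ([.6425,-.174,.027],): print(P,cv2.projectPoints(np.array([P]),p['rvec'],p['tvec'],K,p['D'])[0].ravel().round(1))"
```

```text
t: 34.35
tcp_pos: [0.6408, -0.1749, 0.1992]
tool_rot: [0.75, 0.661, -0.001, -0.001]
force: [-0.5, 1.3, -4.1]
finger_gap: 0.217
gripper_force: 88.1
t: 34.72
tcp_pos: [0.6419, -0.1696, 0.2005]
tool_rot: [0.749, 0.663, -0.0, -0.001]
force: [0.7, 0.1, -3.3]
finger_gap: 0.218
gripper_force: 88.1
t 34.73 tcp [ 0.6419 -0.1696  0.2005] yaw -6.9 delta cm [-0.24  0.09  8.3 ] rv [-0.1 -0.   0.3] q6 -0.31 f [ 0.7  0.1 -3.3] gap 0.2177992070237634
   delta in final frame [-0.23  0.09  8.3 ]
[0.6425, -0.174, 0.027] [273.9 210.9]
```

View pics/w9.png

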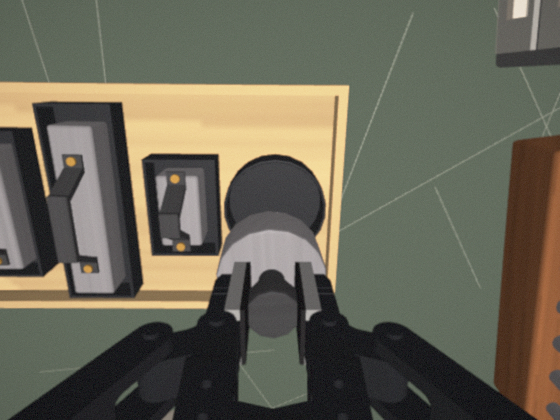

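The round bin's rim is centred near (275,204), so I'll hold y about where it is. The short, long and medium weights all sit flat. Lowering.

```bash
python3 -m inch '[{"dx":-0.1,"dy":0.1,"dz":1.5,"wx":0,"wy":0,"wz":0},{"dx":0,"dy":0,"dz":2.5,"wx":0,"wy":0,"wz":0},{"dx":0,"dy":0,"dz":2.5,"wx":0,"wy":0,"wz":0},{"dx":0,"dy":0,"dz":1.1,"wx":0,"wy":0,"wz":0},{"dx":0,"dy":0,"dz":0.5,"wx":0,"wy":0,"wz":0},{"dx":0,"dy":0,"dz":0.2,"wx":0,"wy":0,"wz":0},{"dx":0,"dy":0,"dz":0,"wx":0,"wy":0,"wz":0},{"dx":0,"dy":0,"dz":0,"wx":0,"wy":0,"wz":0}]'
```

```text
t: 35.78
tcp_pos: [0.6435, -0.1728, 0.1186]
tool_rot: [0.749, 0.662, 0.0, 0.001]
force: [-0.5, 0.7, -3.4]
finger_gap: 0.216
gripper_force: 88.2
```

```bash
python3 -m inch '[{"dx":0.1,"dy":0,"dz":0.2,"wx":0,"wy":0,"wz":0},{"dx":0,"dy":0,"dz":0.2,"wx":0,"wy":0,"wz":0},{"dx":0,"dy":0,"dz":0.12,"wx":0,"wy":0,"wz":0},{"dx":0,"dy":0,"dz":0.08,"wx":0,"wy":0,"wz":0},{"dx":0,"dy":0,"dz":0.05,"wx":0,"wy":0,"wz":0},{"dx":0,"dy":0,"dz":0.05,"wx":0,"wy":0,"wz":0},{"dx":0,"dy":0,"dz":0,"wx":0,"wy":0,"wz":0},{"dx":0,"dy":0,"dz":0,"wx":0,"wy":0,"wz":0}]'
```

```text
t: 36.78
tcp_pos: [0.6431, -0.1717, 0.1116]
tool_rot: [0.749, 0.662, -0.0, 0.0]
force: [-3.3, 1.1, 5.6]
finger_gap: 0.214
gripper_force: 88.7
```

```bash
python3 -m inch '[{"dx":0,"dy":0,"dz":0,"wx":0,"wy":0,"wz":0},{"dx":0,"dy":0,"dz":0,"wx":0,"wy":0,"wz":0},{"dx":0,"dy":0,"dz":-0.7,"wx":0,"wy":0,"wz":0},{"dx":0,"dy":0,"dz":-2.5,"wx":0,"wy":0,"wz":0},{"dx":0,"dy":0,"dz":-3.7,"wx":0,"wy":0,"wz":0},{"dx":0,"dy":0,"dz":-2,"wx":0,"wy":0,"wz":0},{"dx":0,"dy":0,"dz":0,"wx":0,"wy":0,"wz":0},{"dx":0,"dy":0,"dz":0,"wx":0,"wy":0,"wz":0}]' 0.4
python3 -c "
from h import *
p=eyes.camera_params('wrist');im=eyes.snapshot('wrist').astype(int)
sat=im.max(2)-im.min(2);m=((sat<28)&(im.min(2)>110)).astype('u1')
n,l,s,c=cv2.connectedComponentsWithStats(m)
for i in range(1,n):
  if s[i,4]>150: print(s[i],c[i].round(0))
dk=((sat<25)&(im.max(2)<75)).astype('u1');n,l,s,c=cv2.connectedComponentsWithStats(dk)
for i in range(1,n):
  if s[i,4]>400: print('dark',s[i],c[i].round(0))
K=np.array([[p['fx'],0,p['cx']],[0,p['fy'],p['cy']],[0,0,1]])
pr=lambda P:cv2.projectPoints(np.array([P]),p['rvec'],p['tvec'],K,p['D'])[0].ravel().round(1)
print('weight disc/knob if flat at TCP',pr([.643,-.1727,.033]),pr([.643,-.1727,.059]))"
```

```text
t: 37.78
tcp_pos: [0.6425, -0.1714, 0.1986]
tool_rot: [0.749, 0.662, -0.0, -0.001]
force: [-0.2, 0.1, -0.5]
finger_gap: 0.401
gripper_force: 0.0
[531   0  11  46 290] [536.  22.]
[342   9  72 187 353] [378. 100.]
[  44  123   68  170 5129] [ 82. 205.]
[154 174  11  33 231] [159. 186.]
[ 178  174   23   70 1126] [190. 210.]
[ 236  178   73   69 2922] [272. 207.]
[  0 185  21  83 814] [  7. 237.]
dark [497  43  63  21 965] [530.  54.]
dark [  30  100  111  197 6956] [ 93. 184.]
dark [   0  127   57  149 3728] [ 29. 202.]
dark [ 141  153   79  101 4319] [181. 200.]
dark [ 224  153  100  101 3363] [275. 197.]
dark [    0   264   546   156 35280] [272. 372.]
weight disc/knob if flat at TCP [273.5 210.5] [273.5 225.1]
```

The round disc measures (272,212) and 73 px across. That is what a 50 mm disc lying flat in the bin should give, so I'm handing in.

```bash
python3 -c "
from station import workorder
print(workorder.sign_off())"
```

```text
the job is handed in; nothing more can be done
None
```

All four pattern weights are in their own bins, lowered until they touched the floor and then released. The job was handed in at about 38 s of robot time; I didn't touch the bench block or anvil, and the round weight's final position was confirmed by image measurement because I had used all 14 picture views.

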